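# Open the long topping well by its rocker cover

## Robot

A 6-joint arm with a two-finger parallel gripper is mounted at the origin on the work surface. World frame = base frame: x ahead of the robot, y to its left, z up, the work surface at z = 0. Lengths are in mm, angles in rad, forces in N, time in s.
With the tool pointing down it reaches from about 275 to 725 mm from the base axis. Payload 5.6 kg.
Tool frame: the origin (TCP) lies midway between the tips of the shut fingers; the grasp point (between the pads) lies 19 mm behind it; z points along the fingers, x is the direction in which the jaws open and shut, and the axes are right-handed (so a half turn about z gives the same grasp; the last joint's range is limited). The gripper opens to 85 mm and grips with 20 to 120 N. Pads are 22 mm wide; open, the fingers measure 114 mm over their backs; the gripper's body (76 mm by 85 mm) begins 54 mm behind the grasp point. The pads swing forward as they close: fully open they stand 13 mm farther back than shut.
Start: joints at [1.631, 0.255, 0.108, 0, -1.424, -0.285], TCP at [122.574, 536.161, 231.283] pointing down, gripper open.
Joint ranges: [-2.95, 2.95], [-1.21, 1.97], [-1.09, 1.5], [-2.87, 1.71], [-2.94, -0.07], [-3.05, 3.05]. Speed limits (rad/s): [2.57, 2.57, 3.14, 3.14, 3.14, 3.14].

## Interface

Orientations are given as [roll, pitch, yaw] about the fixed x, y, z axes, in that order (R = Rz(yaw) Ry(pitch) Rx(roll)).
In Python, from plant import ctrl gives the robot as it stands. The module is installed in compiled form; this text tells all that it offers.
- The arm moves only by the tool apply_moves, never from a script. Its argument "series" is a list of rows, each a list of 7 numbers: the shift along the world's x, y, z in mm, then the turn, a rotation vector about the world's x, y, z in rad, then the gripper command: -1 is fully open, 1 is shut, values between are in proportion. A call has 1 to 5 rows; each row shifts and turns the commanded pose from where the row before left it; what a row does not reach is not made up. A row lasts 1/12 s, in which the tool goes at most 41.7 mm and 7.16 degrees, less where a joint would pass 70% of its speed; a pose out of reach is approached as far as the arm can. A call is refused whole if a number of a shift passes 41.7 or a number of a turn 0.125, either way. A call with a gripper value outside its range is refused whole. The fingers move at their own pace and stop on an object; "grip_force" is the grip in N (left out, the last holds). Time passes only in rows, so rows that do not move let the fingers close. It gives the time, the measured TCP pose, the force and the opening at its end, in the units of the state.
- ctrl.observe(): the state, without advancing time (a new reading comes with each control period).
- ctrl.camera(name): name is "scene" or "top" or "wrist"; returns (picture, depth): 384x512x3 uint8, red, green, blue; 384x512 float32, mm along the optical axis (not along the pixel's ray), 0 where there is no reading.
- ctrl.calibration(name): a dict with "mtx" (3x3 intrinsics, pixels), "rvec" (rotation vector, rad) and "tvec" (3), from world to camera coordinates, as OpenCV has them. Camera axes: x right, y down, z forward; pixel columns grow to the right and rows downward; lengths in mm; the calibration is good to about 2 mm. A picture is of the moment at which its call begins: read the wrist's pose just before it. calibration takes no time and is no camera call; for the wrist camera it gives the pose at the moment of the call.
- ctrl.close_job(): hands the job in, once; it reports no verdict.
The state is a dict: "clock": time; "joint_positions": joint angles; "qvel": joint speeds; "joint_torque": joint torques, N m; "position": TCP position; "tcp_rot": TCP orientation; "contact_force": force on the tool from outside, world axes, zero at the start; "torque": the same for the moment, N m; "gripper_width": finger opening in mm.
Only numpy, scipy, OpenCV 4.12 (cv2) and the standard library are available. Lean on these libraries where they do the work, as an engineer would, in place of code of your own. Each camera call takes 0.05 s, during which the arm holds its last target.

## Task

Open the long well of the steel topping station: press the thumb-spot end of its long white cover so that the cover rocks and its other end tips up out of the deck, then take it by the raised end, lift it out and set it down, right side up and without dropping it, in the middle of the empty sheet pan. Leave the short cover of the other well shut.

Things in the scene. Friction and masses are not known exactly. Their poses are not given: they have to be found in the camera images.
- long_cover: Longer white cover, flush in the deck: plate 130 (x) x 44 (y) x 10 mm, 0.1 kg. Origin: middle of plate's underside, z up. Rocker rib below at x=-7 mm, to z=-26 mm. Thumb spot at x=-47 mm. Pushed there to 15 mm below the deck (under 1 N) it rocks and stays tipped 26 deg: -x end down, +x end 28 mm up, side edges free to grip at x=40 mm, underside there 8 mm over the deck. Rests so on any flat floor.
- short_cover: The shorter white cover, of the same kind (90 by 44 by 10 mm, grey thumb spot at x = -27 mm), lying flush in the neighbouring well. Origin at the middle of the plate's underside. To be left shut as it is.
- sheet_pan: Empty aluminium sheet pan, fixed on the table: 250 (x) by 180 (y) mm, rim 20 mm high (24 mm with its bead), walls and floor 4 mm thick. Origin at the centre of its underside, x along its longer side.
- station: Fixed steel topping station: block 184 (x) by 190 (y) mm, deck 42 mm above the table, two wells along x, 52 mm wide and 36 mm deep. Origin: centre of its underside. Long well centred at y = +42 (x = -73 to 73 mm), short well at y = -42 (x = -73 to 33 mm). Gaps round each cover: 4 mm, at its thumb-spot end 12 mm; a ledge bears its other end.
Mind the look-alikes: they are no part of the job. What is shaped like the short_cover but blue or green is not meant.

How it is judged (in metres and radians):
On the way, in this order (a step that is already met when the one before it is completed fails the run):
1. the long cover has been rocked: it is tipped by more than 17 degrees while still in its well (angle between long_cover's own z axis and vertical above 0.3 rad and z of long_cover in the frame of station below 0.05 m and horizontal distance between long_cover and station below 0.075 m), for 0.2 s.
2. the fingers hold the long cover lifted out of its well (contact force between long_cover and the fingers above 0.5 N and z of long_cover in the frame of station above 0.062 m), for 0.2 s.
At the end, for the whole second after the job is handed in: The long cover rests still and released in the sheet pan, its plate's middle within 50 mm of the pan's centre, right side up (tilted less than 40 degrees); the short cover lies shut in its well (moved under 15 mm, tilted under 7 degrees) (horizontal distance between long_cover and sheet_pan below 0.05 m and z of long_cover in the frame of sheet_pan between 0.012 and 0.05 m and angle between long_cover's own z axis and vertical below 0.7 rad and linear speed of long_cover below 0.02 m/s and angular speed of long_cover below 0.2 rad/s and angle between short_cover's own z axis and vertical below 0.12 rad and distance of short_cover from where it was at the start of the episode below 0.015 m); the robot touches nothing.
It fails at once if the short cover is tipped (more than 9 degrees) or shifted by more than 20 mm (angle between short_cover's own z axis and vertical above 0.16 rad or distance of short_cover from where it was at the start of the episode above 0.02 m).
It fails at once if the long cover is dropped: it falls free of the fingers faster than 0.8 m/s (contact force between long_cover and the fingers below 0.05 N and linear speed of long_cover above 0.8 m/s).
It also fails if it takes over 46 s, if anything falls off the work surface, if the arm or the gripper's body presses on something with over 40 N, if the wrist force passes 120 N, or if a joint passes its speed limit or range.

## Working session

There is one attempt and no reset: what is moved stays moved. The work goes in short steps, Python scripts to look and compute and a tool call to move; the robot and the scene stay as the last step left them, time stands still between calls to the robot, and variables do not carry over. Pictures are saved under pics/ and viewed, and the job is handed in when it is done.

Besides the shell and the picture viewer there is one more tool, called after ">>>" as name(argument=value, ...), one argument or row to a line, values as JSON. apply_moves: Moves the arm, as the interface text tells. Its arguments: {"type":"object","properties":{"series":{"type":"array"},"grip_force":{"type":"number"}},"required":["series"]}

```bash
mkdir -p pics; cat > h.py <<'E'
import numpy as np, cv2
from plant import ctrl
def cam(n,fn=None):
    c=ctrl.calibration(n); p,d=ctrl.camera(n)
    if fn: cv2.imwrite('pics/'+fn+'.png',p[:,:,::-1]); np.savez('pics/'+fn+'.npz',p=p,d=d,K=c['mtx'],r=np.array(c['rvec'],float),t=np.array(c['tvec'],float))
    return p,d,c
def load(fn):
    z=np.load('pics/'+fn+'.npz'); return z
def w(z,u,v,zz=None):
    K=z['K'];R=cv2.Rodrigues(z['r'])[0];t=z['t'].ravel()
    ray=np.linalg.inv(K)@np.array([u,v,1.])
    if zz is None:
        return R.T@(ray*z['d'][int(round(v)),int(round(u))]-t)
    o=-R.T@t; dr=R.T@ray
    return o+dr*(zz-o[2])/dr[2]
def crop(fn,x0,y0,x1,y1,s,out):
    im=cv2.imread('pics/'+fn+'.png')[y0:y1,x0:x1]
    cv2.imwrite('pics/'+out+'.png',cv2.resize(im,None,fx=s,fy=s,interpolation=cv2.INTER_CUBIC))
E
python3 - <<'E'
from h import *
cam('top','top0');cam('scene','sc0')
print(ctrl.observe())
E
```

```text
{'clock': 0.1, 'joint_positions': array([ 1.63062586e+00,  2.55706871e-01,  1.07140229e-01, -4.14146734e-04,
       -1.42387872e+00, -2.84664849e-01]), 'qvel': array([-0.00030225, -0.0003196 ,  0.00230163,  0.00174036, -0.0009958 ,
        0.00014287]), 'joint_torque': array([-3.28406742e-03, -3.87603307e+01,  2.38472146e+01,  5.37789837e+00,
       -3.85116844e-03, -4.57527051e-06]), 'position': array([122.4356672 , 535.75814068, 230.4798886 ]), 'tcp_rot': array([-3.14152264e+00, -1.69770528e-03, -1.79569266e+00]), 'contact_force': array([0.14263088, 0.03148889, 0.32568452]), 'torque': array([ 0.02590467, -0.06302264, -0.03695836]), 'gripper_width': 85.7000313510589}
```

View pics/top0.png

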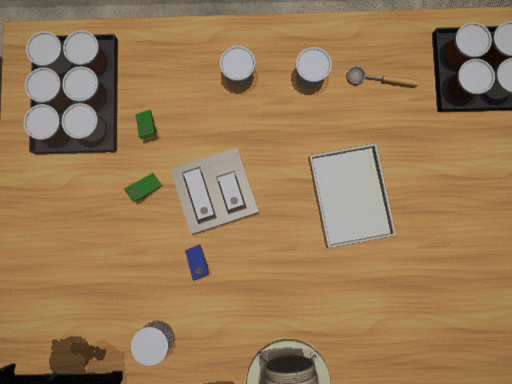

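View pics/sc0.png

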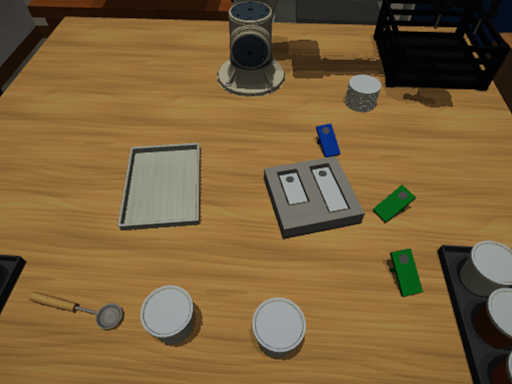

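```bash
python3 - <<'E'
from h import *
crop('top0',160,140,270,240,7,'top0c')
crop('top0',300,135,405,255,5,'top0p')
z=load('top0')
for u,v in [(288,365),(190,172),(204,209),(236,150),(210,230),(352,195),(60,370)]: print(u,v,w(z,u,v).round(1))
E
```

```text
288 365 [100.7   8.4 169.1]
190 172 [561.6 246.8  42.9]
204 209 [461.5 210.6  41.4]
236 150 [618.5 122.3  41.8]
210 230 [405.5 200.9  -0.9]
352 195 [ 492.2 -192.9    4.4]
60 370 [4.140e+01 6.082e+02 4.000e-01]
```

View pics/top0c.png

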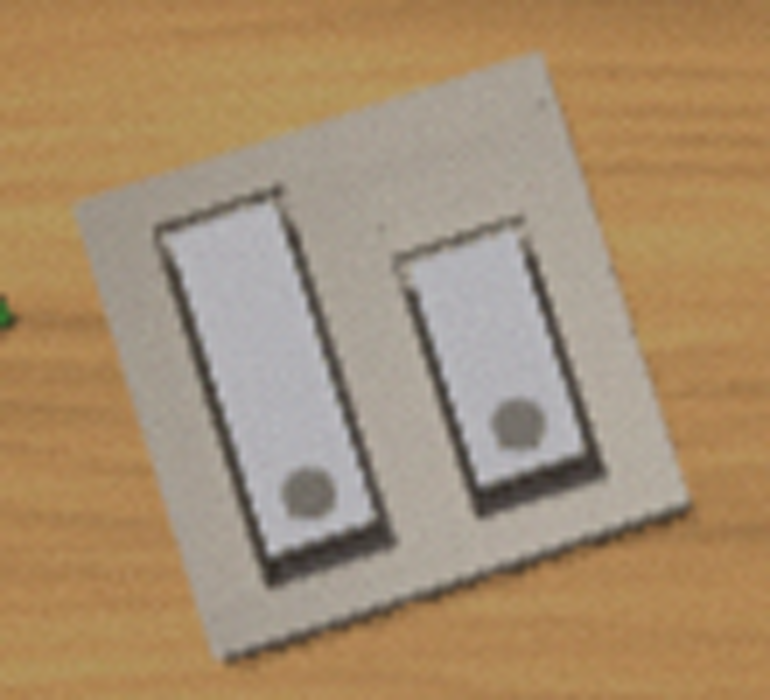

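View pics/top0p.png

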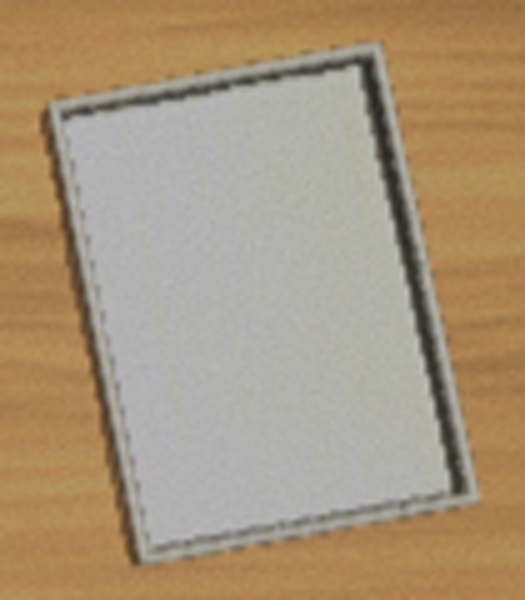

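```bash
python3 - <<'E'
from h import *
z=load('top0')
f=lambda c,zz:w(z,160+(c[0]+.5)/7-.5,140+(c[1]+.5)/7-.5,zz)
P=lambda L,zz:np.array([f(c,zz) for c in L])
S=P([(78,205),(542,54),(690,508),(222,656)],42);C=P([(163,235),(277,199),(381,518),(270,556)],42);T=f((309,493),42);t2=f((518,424),42)
for n,A in (('S',S),('C',C)):
    print(n,A.round(1).tolist(),A.mean(0).round(1),[np.linalg.norm(A[i]-A[i-1]).round(1) for i in range(4)])
    d=(A[0]+A[1]-A[2]-A[3]);print('yaw',np.arctan2(d[1],d[0]))
print('thumb',T,t2, np.linalg.norm(T-C.mean(0)))
# station frame
a=0.29
g=lambda c:w(z,300+(c[0]+.5)/5-.5,135+(c[1]+.5)/5-.5,22)
A=np.array([g(c) for c in [(50,105),(380,45),(477,495),(140,560)]])
print('pan',A.round(1).tolist(),A.mean(0),[np.linalg.norm(A[i]-A[i-1]).round(1) for i in range(4)])
d=(A[0]+A[1]-A[2]-A[3]);print('yaw',np.arctan2(d[1],d[0]))
print(ctrl.calibration('wrist'))
E
```

```text
S [[571.6, 298.9, 42.0], [625.8, 119.5, 42.0], [449.6, 66.8, 42.0], [398.0, 245.0, 42.0]] [511.3 182.5  42. ] [np.float64(181.8), np.float64(187.4), np.float64(183.9), np.float64(185.5)]
yaw 0.2955447162296768
C [[559.2, 266.2, 42.0], [572.0, 222.3, 42.0], [448.7, 184.1, 42.0], [435.3, 226.4, 42.0]] [503.8 224.8  42. ] [np.float64(130.1), np.float64(45.8), np.float64(129.1), np.float64(44.4)]
yaw 0.3055860318857089
thumb [458.81540668 211.35324779  42.        ] [483.13372124 131.43485493  42.        ] 46.91856036292502
pan [[601.9, -77.8, 22.0], [630.5, -259.5, 22.0], [384.1, -298.5, 22.0], [353.7, -116.9, 22.0]] [ 492.51723981 -188.19046384   22.        ] [np.float64(251.2), np.float64(183.9), np.float64(249.5), np.float64(184.2)]
yaw 0.15656287631951796
{'mtx': array([[271.62624086,   0.        , 253.97191499],
       [  0.        , 271.62624086, 188.92905918],
       [  0.        ,   0.        ,   1.        ]]), 'rvec': array([-1.83185278,  2.29958461,  0.33554856]), 'tvec': array([548.68076166, -37.32016496, 378.50666203])}
```

The top crop shows the white long cover (corners ≈ (183,173), (199,168), (214,214), (198,219), spot (204,210)). The white short cover is beside it at (231,192), and the pan is centred near (352,195). The look-alikes are blue (197,262) and green (143,187) and (146,125), all outside the station. The measured 130 x 45 mm, the 47 mm spot offset and the white colour all identify the long cover. I'll move over the spot now, with the fingers shut.

>>> apply_moves(
  series=[
    [28, -27, 0, 0, 0, 0.0436, 1],
    [28, -27, 0, 0, 0, 0.0436, 1],
    [28, -27, 0, 0, 0, 0.0436, 1],
    [28, -27, 0, 0, 0, 0.0436, 1],
    [28, -27, 0, 0, 0, 0.0436, 1],
  ],
  grip_force=50,
)

```text
clock: 0.52
position: [263.3, 399.5, 231.0]
tcp_rot: [3.141, -0.001, -1.575]
contact_force: [1.0, 0.5, 0.2]
gripper_width: 25.3
```

>>> apply_moves(
  series=[
    [28, -27, 0, 0, 0, 0.0436, 1],
    [28, -27, 0, 0, 0, 0.0436, 1],
    [28, -27, 0, 0, 0, 0.0436, 1],
    [28, -27, 0, 0, 0, 0.0436, 1],
    [28, -27, 0, 0, 0, 0.0436, 1],
  ],
)

```text
clock: 0.93
position: [403.4, 264.4, 231.1]
tcp_rot: [3.141, -0.0, -1.357]
contact_force: [0.5, 1.1, -0.2]
gripper_width: -0.0
```

>>> apply_moves(
  series=[
    [28, -27, 0, 0, 0, 0.0436, 1],
    [28, -27, 0, 0, 0, 0.0436, 1],
    [0, 0, -20, 0, 0, 0, 1],
    [0, 0, -20, 0, 0, 0, 1],
    [0, 0, 0, 0, 0, 0, 1],
  ],
)

```text
clock: 1.35
position: [456.7, 210.3, 187.0]
tcp_rot: [3.133, -0.001, -1.275]
contact_force: [-0.8, -0.8, -1.5]
gripper_width: 0.4
```

```bash
python3 - <<'E'
from h import *
print({k:v for k,v in ctrl.observe().items() if k in('position','tcp_rot','joint_positions','gripper_width','contact_force')})
cam('wrist','w1')
E
```

```text
{'joint_positions': array([ 0.74200325,  0.18620929, -0.09312941, -0.00227879, -1.29938759,
        1.12531022]), 'position': array([456.65529759, 210.26182349, 186.96416206]), 'tcp_rot': array([ 3.13349216e+00, -1.44057273e-03, -1.27489298e+00]), 'contact_force': array([-0.75182121, -0.81520379, -1.54406795]), 'gripper_width': 0.39254939529814437}
```

View pics/w1.png

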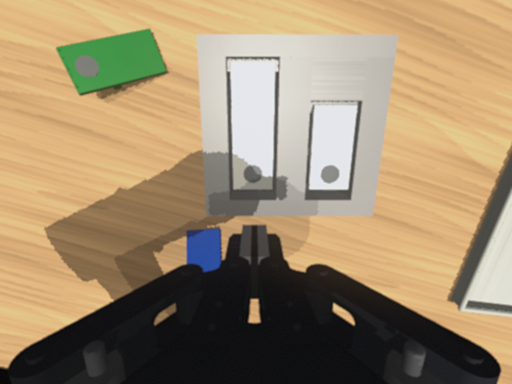

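```bash
python3 - <<'E'
from h import *
z=load('w1')
print(w(z,252,174,42)); A=np.array([w(z,*p,42) for p in [(228,66),(279,66),(275,190),(231,190)]]);print(A.round(1),A.mean(0))
d=(A[0]+A[1]-A[2]-A[3]);print('yaw',np.arctan2(d[1],d[0]))
E
```

```text
[458.81655843 212.45658935  42.        ]
[[555.  265.8  42. ]
 [569.4 218.6  42. ]
 [448.8 182.9  42. ]
 [434.7 229.4  42. ]] [501.95257341 224.15136327  42.        ]
yaw 0.2906500435401512
```

The wrist view shows the spot at (252,174), which works out to (458.8, 212.5). That is within 2 mm of the top camera's value. Descending.

>>> apply_moves(
  series=[
    [1.5, 1, -30, 0, 0, 0, 1],
    [0, 0, -30, 0, 0, 0, 1],
    [0, 0, -30, 0, 0, 0, 1],
    [0, 0, -30, 0, 0, 0, 1],
    [0, 0, -10, 0, 0, 0, 1],
  ],
)

```text
clock: 1.82
position: [458.1, 212.6, 58.5]
tcp_rot: [3.137, -0.001, -1.272]
contact_force: [-1.3, -1.4, -0.4]
gripper_width: -0.1
```

>>> apply_moves(
  series=[
    [0, 0, -5, 0, 0, 0, 1],
    [0, 0, -3, 0, 0, 0, 1],
    [0, 0, -3, 0, 0, 0, 1],
    [0, 0, -3, 0, 0, 0, 1],
    [0, 0, -3, 0, 0, 0, 1],
  ],
)

```text
clock: 2.23
position: [460.9, 213.9, 45.4]
tcp_rot: [-3.139, 0.001, -1.272]
contact_force: [-0.1, 0.8, 1.0]
gripper_width: 0.1
```

>>> apply_moves(
  series=[
    [0, 0, -3, 0, 0, 0, 1],
    [0, 0, -3, 0, 0, 0, 1],
    [0, 0, -3, 0, 0, 0, 1],
    [0, 0, -3, 0, 0, 0, 1],
    [0, 0, 0, 0, 0, 0, 1],
  ],
)

```text
clock: 2.65
position: [459.9, 213.0, 31.6]
tcp_rot: [3.141, -0.0, -1.272]
contact_force: [-0.1, 0.2, 0.2]
gripper_width: 0.2
```

```bash
python3 - <<'E'
from h import *
cam('wrist','w2');cam('top','top2')
o=ctrl.observe();print(o['position'],o['contact_force'])
E
```

```text
[460.48828257 213.34649776  32.20248157] [-0.09962522  0.35083959  0.52795593]
```

View pics/w2.png

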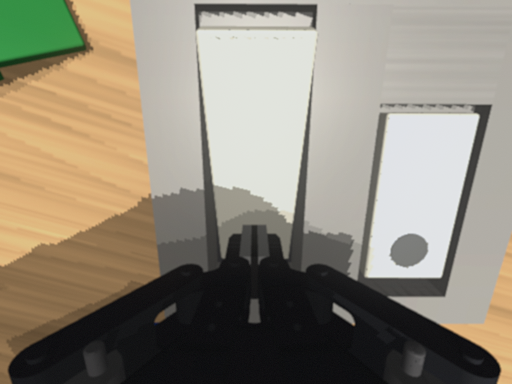

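The far end of the cover at (257,30) is rising out of the deck, and the short cover is undisturbed. I'll press further.

>>> apply_moves(
  series=[
    [0, 0, -3, 0, 0, 0, 1],
    [0, 0, -3, 0, 0, 0, 1],
    [0, 0, -2, 0, 0, 0, 1],
    [0, 0, -2, 0, 0, 0, 1],
    [0, 0, 0, 0, 0, 0, 1],
  ],
)

```text
clock: 3.17
position: [461.3, 213.8, 27.9]
tcp_rot: [-3.137, -0.0, -1.27]
contact_force: [-17.9, -4.5, 45.2]
gripper_width: 0.5
```

```bash
python3 - <<'E'
from h import *
cam('wrist','w3')
o=ctrl.observe();print(o['position'],o['contact_force'])
z=load('w3')
for p in [(258,20),(257,40),(257,80),(257,120),(257,160),(257,200)]:print(p,w(z,*p).round(1))
E
```

```text
[461.31630472 213.78663922  27.87638873] [-17.43405316  -4.94526972  44.81714344]
(258, 20) [567.7 244.4  31.4]
(257, 40) [552.3 240.4  67.2]
(257, 80) [540.5 236.7  63.7]
(257, 120) [526.7 232.3  56. ]
(257, 160) [509.5 226.8  47.4]
(257, 200) [488.3 220.1  38.5]
```

View pics/w3.png

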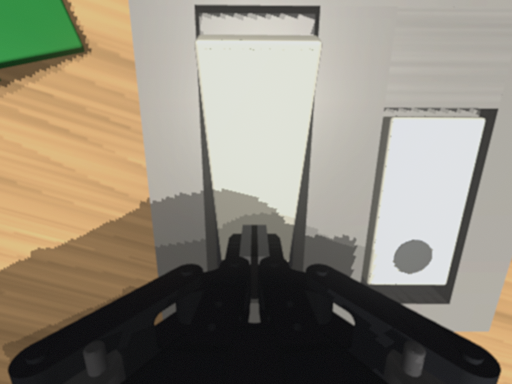

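The cover has bottomed out: 45 N, slope about 25°. Raising.

>>> apply_moves(
  series=[
    [0, 0, 5, 0, 0, 0, 1],
    [0, 0, 8, 0, 0, 0, 1],
    [0, 0, 30, 0, 0, 0, 1],
    [0, 0, 35, 0, 0, 0, 1],
    [0, 0, 20, 0, 0, 0, 1],
  ],
)

```text
clock: 3.63
position: [461.4, 213.7, 123.5]
tcp_rot: [-3.138, 0.0, -1.272]
contact_force: [1.3, 1.2, 1.3]
gripper_width: 0.1
```

>>> apply_moves(
  series=[
    [0, 0, 20, 0, 0, 0, 0.6],
    [0, 0, 0, 0, 0, 0, 0.2],
    [0, 0, 0, 0, 0, 0, -1],
    [0, 0, 0, 0, 0, 0, -1],
    [0, 0, 0, 0, 0, 0, -1],
  ],
)

```text
clock: 4.05
position: [459.5, 212.8, 139.1]
tcp_rot: [3.139, -0.001, -1.273]
contact_force: [-0.2, -0.3, -0.6]
gripper_width: 60.4
```

```bash
python3 - <<'E'
from h import *
cam('wrist','w4')
o=ctrl.observe();print(o['position'],o['tcp_rot'],o['contact_force'])
E
```

```text
[459.54433846 212.75690719 139.11135113] [ 3.13942542e+00 -8.15793265e-04 -1.27251208e+00] [0.33941615 0.11814724 0.35630147]
```

View pics/w4.png

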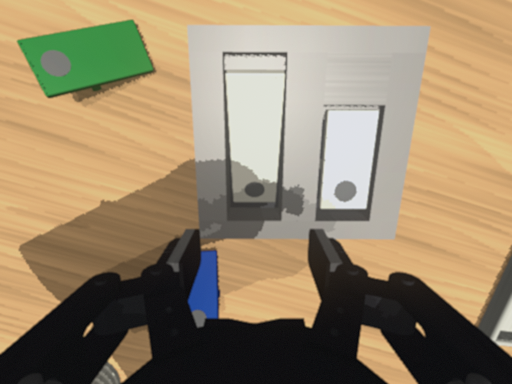

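```bash
python3 - <<'E'
from h import *
z=load('w4')
crop('w4',180,20,340,230,4,'w4c')
for v in [60,68,76,90,110,130,150]:
    # edges of bright band by gradient
    print(v,[w(z,u,v).round(1).tolist() for u in (230,255,280)])
E
```

```text
60 [[559.8, 264.1, 31.0], [566.0, 244.0, 30.5], [572.1, 223.9, 31.2]]
68 [[553.8, 262.4, 31.0], [560.0, 242.2, 31.3], [566.1, 222.0, 31.9]]
76 [[545.2, 256.9, 66.7], [550.4, 239.4, 68.3], [555.9, 222.0, 67.2]]
90 [[536.0, 254.6, 63.9], [541.6, 236.6, 61.7], [547.1, 218.6, 62.9]]
110 [[521.8, 251.4, 55.1], [527.6, 232.3, 56.5], [533.5, 213.2, 54.2]]
130 [[506.1, 247.5, 49.3], [512.3, 227.5, 49.6], [518.3, 207.3, 47.3]]
150 [[488.5, 243.3, 40.6], [494.9, 222.1, 39.8], [498.3, 197.3, 13.5]]
```

View pics/w4c.png

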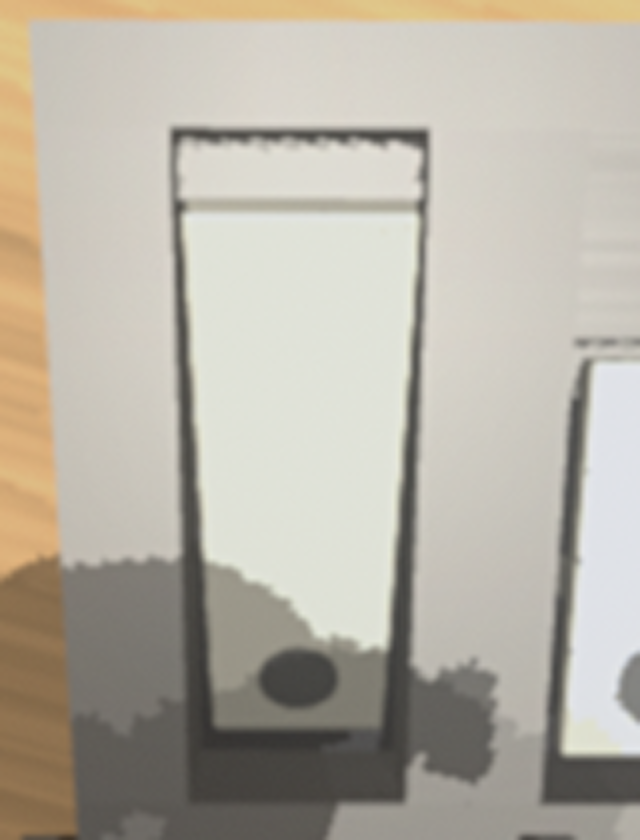

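```bash
python3 - <<'E'
from h import *
z=load('w4')
a=w(z,225.2,72.6,69.5);b=w(z,284.3,72.6,69.5);print(a,b,np.linalg.norm(a-b),(a+b)/2)
yaw=np.arctan2(*(a-b)[[1,0]])-np.pi/2;print('yaw',yaw)
e=np.array([np.cos(.296),np.sin(.296),0])
top=(a+b)/2
# from top end edge (65,10) to mid (x,5): along plate -(65-x), normal -5
th=np.radians(25.5)
for x in (40,46):
    L=65-x
    print(x, top - e*(L*np.cos(th)-5*np.sin(th)) - np.array([0,0,L*np.sin(th)+5*np.cos(th)]))
E
```

```text
[546.1568864  260.50543499  69.5       ] [558.63674836 219.86910804  69.5       ] 42.50950508227767 [552.39681738 240.18727152  69.5       ]
yaw 0.2979677888601975
40 [532.8724431  234.23314007  54.22429616]
46 [538.05243921 235.81282592  56.80736274]
```

>>> apply_moves(
  series=[
    [25, 7.2, 0, 0, 0, 0, -1],
    [25, 7.2, 0, 0, 0, 0, -1],
    [25, 7.2, 0, 0, 0, 0, -1],
    [0, 0, -20, 0, 0, 0, -1],
    [0, 0, 0, 0, 0, 0, -1],
  ],
)

```text
clock: 4.52
position: [533.7, 233.9, 115.5]
tcp_rot: [3.134, -0.001, -1.274]
contact_force: [-1.2, -0.7, -2.2]
gripper_width: 85.8
```

```bash
python3 - <<'E'
from h import *
o=ctrl.observe();print(o['position'],o['tcp_rot'],o['gripper_width'])
E
```

```text
[533.6857384  233.91398057 115.48652826] [ 3.13391169e+00 -1.17156906e-03 -1.27386709e+00] 85.76095944487159
```

>>> apply_moves(
  series=[
    [0, 0, -25, 0, 0, 0, -1],
    [0, 0, -20, 0, 0, 0, -1],
    [0, 0, -12, 0, 0, 0, -1],
    [0, 0, 0, 0, 0, 0, -1],
    [0, 0, 0, 0, 0, 0, -1],
  ],
)

```text
clock: 4.93
position: [534.4, 234.3, 63.1]
tcp_rot: [3.14, -0.001, -1.272]
contact_force: [1.0, 0.1, 0.3]
gripper_width: 85.4
```

>>> apply_moves(
  series=[
    [0, 0.5, -8, 0, 0, 0, -1],
    [0, 0, -8, 0, 0, 0, -1],
    [0, 0, -4, 0, 0, 0, -1],
    [0, 0, 0, 0, 0, 0, -1],
    [0, 0, 0, 0, 0, 0, -1],
  ],
)

```text
clock: 5.35
position: [535.0, 235.1, 43.2]
tcp_rot: [3.141, -0.0, -1.272]
contact_force: [-0.5, -0.3, 0.0]
gripper_width: 85.3
```

```bash
python3 - <<'E'
from h import *
cam('wrist','w5');cam('scene','s5');crop('s5',240,130,400,250,5,'s5c')
E
```

```text
(no output)
```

View pics/w5.png

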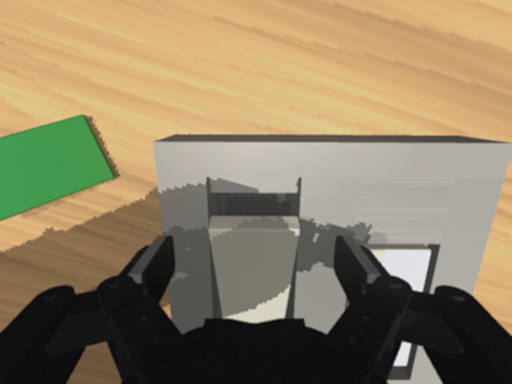

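View pics/s5c.png

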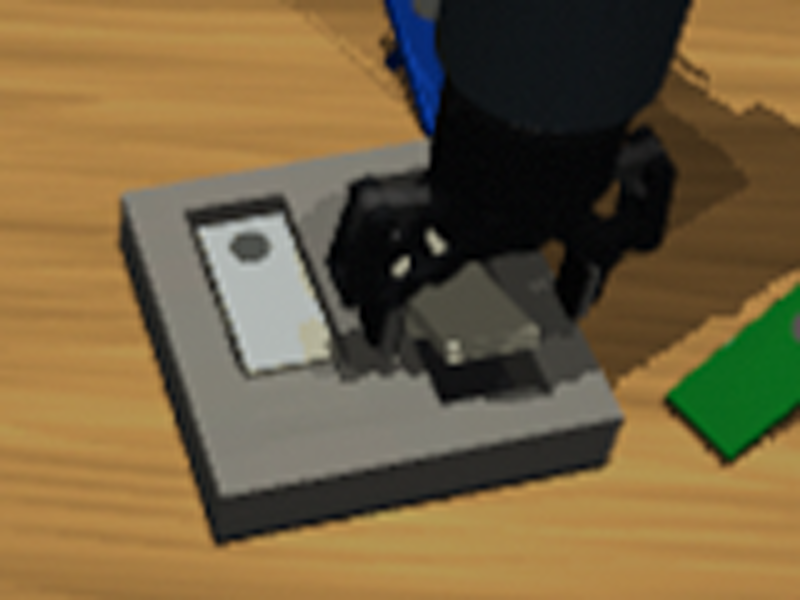

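The fingers straddle the raised end (wrist view: pads at (160,260) and (350,260), cover between at (255,250)). Closing.

>>> apply_moves(
  series=[
    [0, 0, 0, 0, 0, 0, 0.1],
    [0, 0, 0, 0, 0, 0, 1],
    [0, 0, 0, 0, 0, 0, 1],
    [0, 0, 0, 0, 0, 0, 1],
    [0, 0, 0, 0, 0, 0, 1],
  ],
  grip_force=60,
)

```text
clock: 5.87
position: [535.5, 235.5, 43.8]
tcp_rot: [-3.14, 0.0, -1.272]
contact_force: [0.7, -0.2, 1.6]
gripper_width: 42.4
```

>>> apply_moves(
  series=[
    [0, 0, 4, 0, 0, 0, 1],
    [0, 0, 6, 0, 0, 0, 1],
    [0, 0, 8, 0, 0, 0, 1],
    [0, 0, 10, 0, 0, 0, 1],
    [0, 0, 12, 0, 0, 0, 1],
  ],
)

```text
clock: 6.28
position: [534.9, 235.1, 84.0]
tcp_rot: [3.141, -0.0, -1.272]
contact_force: [0.3, -0.1, -1.5]
gripper_width: 42.6
```

>>> apply_moves(
  series=[
    [0, 0, 15, 0, 0, 0, 1],
    [0, 0, 20, 0, 0, 0, 1],
    [0, 0, 15, 0, 0, 0, 1],
    [0, 0, 0, 0, 0, 0, 1],
    [0, 0, 0, 0, 0, 0, 1],
  ],
)

```text
clock: 6.7
position: [535.5, 235.7, 134.6]
tcp_rot: [-3.139, 0.001, -1.272]
contact_force: [-0.7, 0.3, -2.4]
gripper_width: 42.8
```

```bash
python3 - <<'E'
from h import *
cam('wrist','w6');cam('scene','s6');crop('s6',240,80,400,230,4,'s6c')
z=load('w6')
for v in [200,220,240,260,280,300]: print(v,w(z,255,v).round(1))
print(ctrl.observe()['position'])
E
```

```text
200 [516.5 228.4   4.9]
220 [555.2 240.7 154. ]
240 [546.  237.9 156.1]
260 [530.5 233.1 147.8]
280 [513.6 227.9 140.2]
300 [492.3 221.3 129.7]
[534.43845911 235.0371098  132.52700959]
```

View pics/w6.png

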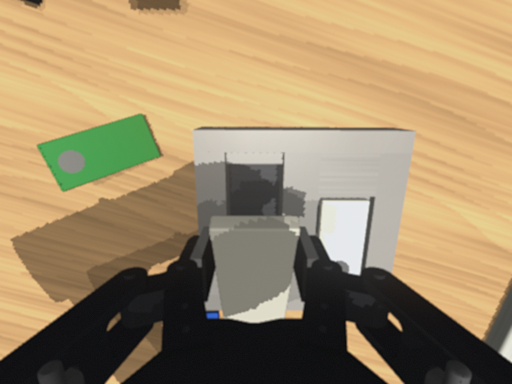

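View pics/s6c.png

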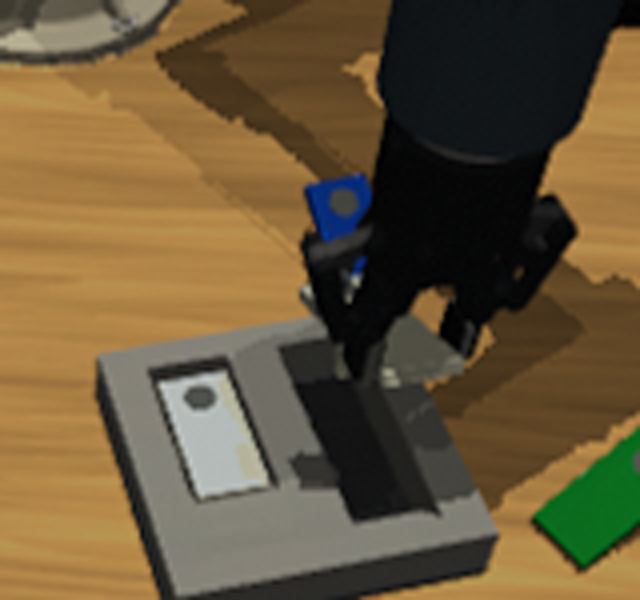

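It's held at about 25° tilt, width 42.6 mm, and the short cover is still shut. I'll carry it to the pan: total shift (-7, -418), turn -0.14.

>>> apply_moves(
  series=[
    [-0.5, -15, 0, 0, 0, -0.01, 1],
    [-0.5, -30, 0, 0, 0, -0.01, 1],
    [-0.5, -30, 0, 0, 0, -0.01, 1],
    [-0.5, -30, 0, 0, 0, -0.01, 1],
    [-0.5, -30, 0, 0, 0, -0.01, 1],
  ],
)

```text
clock: 7.22
position: [531.5, 98.3, 132.2]
tcp_rot: [3.139, -0.0, -1.323]
contact_force: [1.1, 0.4, -1.6]
gripper_width: 42.6
```

>>> apply_moves(
  series=[
    [-0.5, -30, 0, 0, 0, -0.01, 1],
    [-0.5, -30, 0, 0, 0, -0.01, 1],
    [-0.5, -30, 0, 0, 0, -0.01, 1],
    [-0.5, -30, 0, 0, 0, -0.01, 1],
    [-0.5, -30, 0, 0, 0, -0.01, 1],
  ],
)

```text
clock: 7.63
position: [528.9, -51.7, 132.4]
tcp_rot: [3.14, 0.0, -1.373]
contact_force: [-0.3, -0.2, -1.0]
gripper_width: 42.3
```

>>> apply_moves(
  series=[
    [-0.5, -30, 0, 0, 0, -0.01, 1],
    [-0.5, -30, 0, 0, 0, -0.01, 1],
    [-0.5, -30, 0, 0, 0, -0.01, 1],
    [-0.5, -30, 0, 0, 0, -0.01, 1],
    [0, -13, 0, 0, 0, 0, 1],
  ],
)

```text
clock: 8.05
position: [526.6, -186.0, 132.2]
tcp_rot: [3.139, 0.0, -1.416]
contact_force: [-0.0, 0.4, -0.3]
gripper_width: 42.5
```

>>> apply_moves(
  series=[
    [0, 0, 0, 0, 0, 0, 1],
    [0, 0, 0, 0, 0, 0, 1],
  ],
)

```text
clock: 8.22
position: [527.2, -183.3, 132.3]
tcp_rot: [3.14, 0.001, -1.414]
contact_force: [0.0, 0.6, -1.5]
gripper_width: 42.0
```

```bash
python3 - <<'E'
from h import *
cam('wrist','w7');cam('top','t7');crop('t7',270,110,430,270,4,'t7c')
z=load('w7')
for v in [210,220,240,260,280,300]: print(v,w(z,255,v).round(1))
o=ctrl.observe();print(o['position'],o['tcp_rot'],o['gripper_width'])
E
```

```text
210 [ 495.7 -189.8    2.7]
220 [ 547.7 -181.1  151.9]
240 [ 537.6 -182.7  153. ]
260 [ 522.1 -185.1  145.5]
280 [ 504.6 -187.9  138.1]
300 [ 482.7 -191.5  127.8]
[ 527.6755013  -182.17102525  132.76616659] [ 3.14068666e+00  5.61836327e-04 -1.41218412e+00] 42.386735707864915
```

View pics/w7.png

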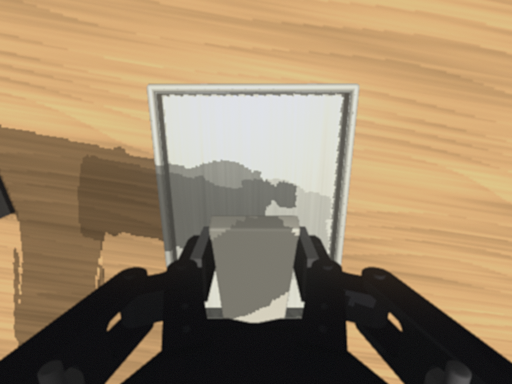

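View pics/t7c.png

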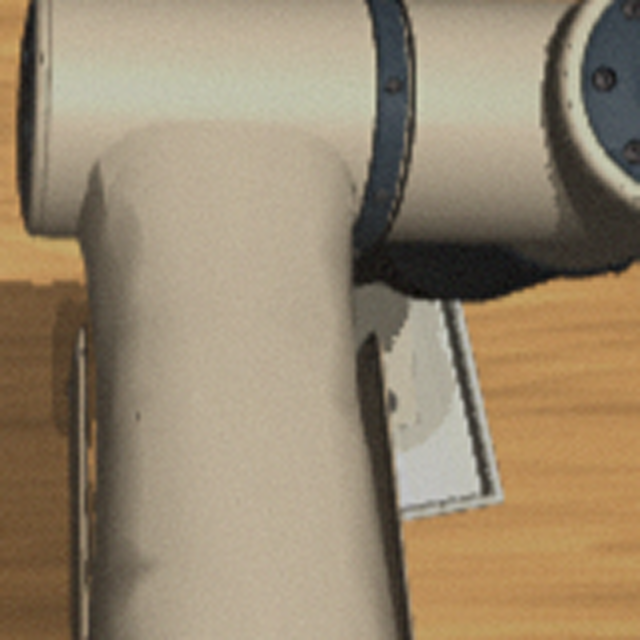

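The cover hangs centred over the pan, tilt about 25°. Lowering.

>>> apply_moves(
  series=[
    [0, 0, -20, 0, 0, 0, 1],
    [0, 0, -25, 0, 0, 0, 1],
    [0, 0, -20, 0, 0, 0, 1],
    [0, 0, -12, 0, 0, 0, 1],
    [0, 0, -4, 0, 0, 0, 1],
  ],
)

```text
clock: 8.73
position: [526.5, -181.3, 49.9]
tcp_rot: [3.137, 0.002, -1.411]
contact_force: [0.4, 0.9, -1.0]
gripper_width: 42.6
```

>>> apply_moves(
  series=[
    [0, 0, -2, 0, 0, 0, 1],
    [0, 0, -2, 0, 0, 0, 1],
    [0, 0, 0, 0, 0, 0, 1],
    [0, 0, 0, 0, 0, 0, 1],
  ],
)

```text
clock: 9.07
position: [528.7, -182.7, 49.2]
tcp_rot: [-3.14, -0.001, -1.412]
contact_force: [-0.0, -0.3, -2.5]
gripper_width: 42.4
```

>>> apply_moves(
  series=[
    [0, 0, -2, 0, 0, 0, 1],
    [0, 0, -1, 0, 0, 0, 1],
    [0, 0, 0, 0, 0, 0, 1],
  ],
)

```text
clock: 9.32
position: [528.0, -182.8, 45.3]
tcp_rot: [-3.141, 0.0, -1.413]
contact_force: [-0.2, 0.7, -1.4]
gripper_width: 42.6
```

>>> apply_moves(
  series=[
    [0, 0, -1.5, 0, 0, 0, 1],
    [0, 0, -1, 0, 0, 0, 1],
    [0, 0, 0, 0, 0, 0, 1],
    [0, 0, 0, 0, 0, 0, 1],
  ],
)

```text
clock: 9.65
position: [528.0, -182.7, 42.7]
tcp_rot: [3.141, 0.0, -1.412]
contact_force: [0.9, 0.1, -0.5]
gripper_width: 42.8
```

>>> apply_moves(
  series=[
    [0, 0, -1, 0, 0, 0, 1],
    [0, 0, 0, 0, 0, 0, 1],
    [0, 0, 0, 0, 0, 0, 1],
  ],
)

```text
clock: 9.9
position: [528.3, -182.8, 41.9]
tcp_rot: [-3.141, -0.0, -1.412]
contact_force: [-0.6, 0.6, -0.2]
gripper_width: 42.7
```

>>> apply_moves(
  series=[
    [0, 0, -1, 0, 0, 0, 1],
    [0, 0, 0, 0, 0, 0, 1],
    [0, 0, 0, 0, 0, 0, 1],
  ],
)

```text
clock: 10.15
position: [528.7, -182.8, 41.6]
tcp_rot: [-3.14, -0.001, -1.412]
contact_force: [0.4, 1.6, 4.7]
gripper_width: 42.5
```

It's touching the floor (about 5 N). Releasing gently.

>>> apply_moves(
  series=[
    [0, 0, 0, 0, 0, 0, -0.1],
    [0, 0, 0, 0, 0, 0, -0.25],
    [0, 0, 0, 0, 0, 0, -0.5],
    [0, 0, 0, 0, 0, 0, -0.8],
    [0, 0, 0, 0, 0, 0, -1],
  ],
  grip_force=20,
)

```text
clock: 10.57
position: [527.9, -182.8, 40.5]
tcp_rot: [3.141, 0.0, -1.412]
contact_force: [-0.4, 0.8, 0.8]
gripper_width: 84.8
```

>>> apply_moves(
  series=[
    [0, 0, 0, 0, 0, 0, -1],
    [0, 0, 10, 0, 0, 0, -1],
    [0, 0, 25, 0, 0, 0, -1],
    [0, 0, 35, 0, 0, 0, -1],
    [0, 0, 35, 0, 0, 0, -1],
  ],
)

```text
clock: 10.98
position: [527.3, -182.8, 147.2]
tcp_rot: [3.14, 0.0, -1.412]
contact_force: [1.0, -0.5, 0.6]
gripper_width: 85.7
```

>>> apply_moves(
  series=[
    [-20, 20, 25, 0, 0, 0, -1],
    [-20, 30, 20, 0, 0, 0, -1],
    [-20, 30, 10, 0, 0, 0, -1],
    [-20, 30, 0, 0, 0, 0, -1],
    [-20, 30, 0, 0, 0, 0, -1],
  ],
)

```text
clock: 11.4
position: [427.4, -41.8, 202.4]
tcp_rot: [-3.138, 0.0, -1.413]
contact_force: [0.9, 1.5, -0.3]
gripper_width: 85.5
```

>>> apply_moves(
  series=[
    [-10, 30, 0, 0, 0, 0, -1],
    [-10, 30, 0, 0, 0, 0, -1],
    [0, 20, 0, 0, 0, 0, -1],
    [0, 0, 0, 0, 0, 0, -1],
    [0, 0, 0, 0, 0, 0, -1],
  ],
)

```text
clock: 11.82
position: [408.0, 38.0, 201.6]
tcp_rot: [-3.14, 0.0, -1.41]
contact_force: [-0.1, -0.5, 0.2]
gripper_width: 85.6
```

```bash
python3 - <<'E'
from h import *
cam('scene','s8');crop('s8',100,120,380,250,2.8,'s8c');cam('top','t8');crop('t8',160,130,410,260,3,'t8c')
E
```

```text
(no output)
```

View pics/s8c.png

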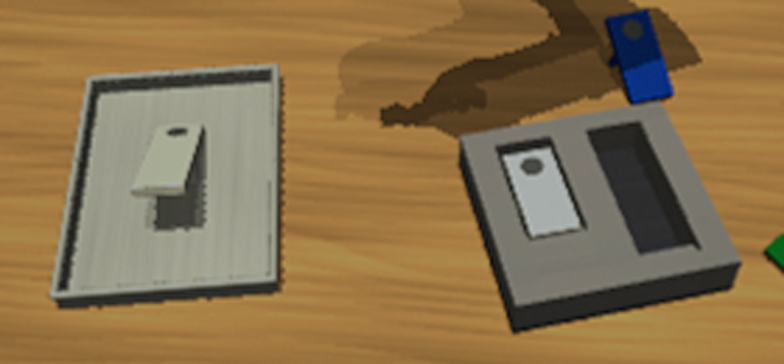

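View pics/t8c.png

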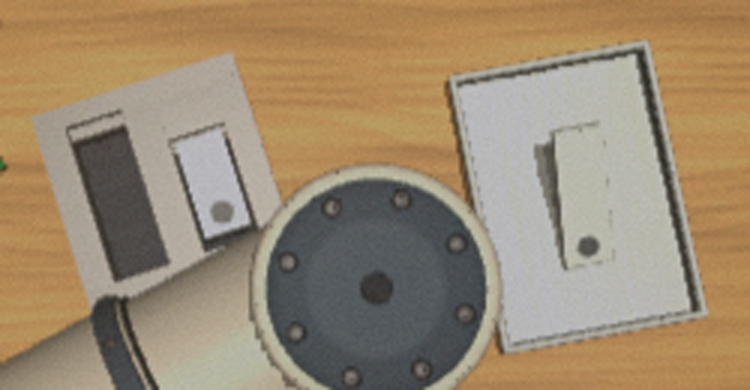

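The cover lies in the pan with its spot up, tipped on its rib: top crop centre (583,197) against pan centre about (579,198), so only a few mm off. The short cover is flush and the arm is clear. Handing in.

```bash
python3 - <<'E'
from h import *
o=ctrl.observe();print(o['clock'],np.abs(o['qvel']).max(),o['contact_force'])
z=load('t8')
A=np.array([w(z,160+x/3,130+y/3).round(1) for x,y in [(578,135),(583,165),(583,197),(585,225)]]);print(A)
print(ctrl.close_job())
E
```

```text
11.9167 0.015243338372888007 [-0.41805545 -0.71082746 -0.30874556]
[[ 539.9 -182.9   61.3]
 [ 514.8 -189.1   49.3]
 [ 487.4 -190.4   38.8]
 [ 463.  -193.5   29.1]]
the job is handed in; nothing more can be done
None
```

The long white cover is out of its well and resting right side up in the sheet pan, and I handed the job in at about 11.9 s. The system gave no verdict.

- **Rocking:** I pressed the thumb spot with the fingers shut until the cover bottomed out. The peak reading on the tool was about 49 N. The cover stayed tipped at about 25°. It had slid about 10 mm along its well compared with the geometry given, so I gripped it where I measured it.
- **Lifting and placing:** I took it by the raised end (width about 42.5 mm) and lifted it out. I lowered it into the pan until it touched the floor at about 5 N, then released it and moved away.
- **Last checks:**
    - The depth readings show the cover in the pan tipped about 22–25°, spot up. By eye in the top view its middle is a few mm from the pan centre (limit 50 mm).
    - The short cover looks flush and unmoved in the scene and top views, though I did not measure it.
    - The gripper was open and clear, with only sensor noise on the force reading.

No check failed. The one disagreement was the 10 mm slide.

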